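Pin a turned sleeve onto the comparator base

TASK

Stand the short bored aluminium sleeve on the granite gauge base, wide foot down, with its bore over the steel-bushed hole. Then take the long pin from the rack and put it down through the sleeve into the hole until its flange sits fully home on the sleeve, and let go.

Things in the scene. Friction and masses are not known exactly. Their poses are not given: they have to be found in the camera images.
- hole (a point): Centre of the mouth (z up) of the only hole, 28 mm wide and 50 mm deep, in the top of a fixed dark granite base 220 x 160 x 50 mm, 55 mm off its centre towards the robot; steel bush 42 mm across, flush. The base turns about z with this point. Its dial gauge column (top 160 mm above the desk) stands 130 mm along x and -55 mm along y from here; the gauge points on along x, away from the hole.
- sleeve: Loose aluminium sleeve, standing at the robot's right. Foot 52 mm wide and 18 mm high, then 44 mm wide up to the top at 45 mm; 30 mm bore right through. About 0.16 kg. Origin: on the axis at the underside, z up. Near it stand other parts: a taller bored sleeve (64 mm, two steps) and a solid blank of the same outline with no bore.
- pin: Loose steel pin, 0.35 kg, hanging by its flange in one of two holes (84 mm apart) of a grey rack 95 mm high at the left; lifts straight out. Origin: axis, underside of flange, z up. Flange 44 mm wide, 6 thick; round stem above it 20 mm wide, top at +51. Shank 22 mm wide down to -75, last 20 mm tapered to an 8 mm nose. The rack's other pin is short with a black ball grip.
Mind the look-alikes: they are no part of the job. Leave any blue, pink or turquoise look-alike of the sleeve alone.

How it is judged:
By the outcome, as a careful person would: the job done as asked, in the order asked, and still so for the second after the job is handed in, with the robot touching nothing.
It also fails if it takes over 64 s, if anything falls off the work surface, if the arm or the gripper's body presses on something with over 40 N, if the wrist force passes 120 N, or if a joint passes its speed limit or range.

ROBOT

A 7-joint arm with a two-finger parallel gripper is mounted at the origin on the work surface. World frame = base frame: x ahead of the robot, y to its left, z up, the work surface at z = 0. Lengths are in m, angles in degrees, forces in N, time in s.
With the tool pointing down it reaches from about 0.4 to 0.875 m from the base axis. Payload 6.5 kg.
Tool frame: the origin (TCP) lies on the centre line of the jaws, within the pads' length; the fingertips stand 25 mm ahead of it and the grasp point (between the pads) lies 6 mm ahead of it; z points along the fingers, y is the line along which they close (so a half turn about z gives the same grasp; the last joint's range is limited). The gripper opens to 85 mm and grips with 20 to 120 N. Pads are 22 mm wide; open, the fingers measure 114 mm over their backs; the gripper's body (76 mm by 85 mm) begins 54 mm behind the grasp point. The pads swing forward as they close: fully open they stand 13 mm farther back than shut.
Start: joints at [-77.361, 30.733, -0.252, 88.115, 0.149, 61.152, -4.079], TCP at [0.184, 0.623, 0.256] pointing down, gripper open.
Joint ranges: [-154.64, 154.64], [-21.42, 123.67], [-72.66, 72.17], [13.99, 137.28], [-74.86, 254.86], [10.95, 109.41], [-158.01, 158.01]. Speed limits (degrees/s): [136.94, 136.94, 180, 180, 180, 180, 180].

INTERFACE

Orientations are given as a 3x3 rotation matrix whose columns are the frame's x, y, z axes.
In Python, from workcell import robot gives the robot as it stands. The module is installed in compiled form; this text tells all that it offers.
- The arm moves only by the tool move_tool, called after ">>>" in YAML: its name, and indented under it one key for each argument. Schema: {"type":"object","properties":{"increments":{"type":"object","properties":{"segments":{"type":"array","items":{"type":"array","items":{"type":"number"},"minItems":7,"maxItems":7},"minItems":1,"maxItems":20}},"additionalProperties":false,"required":["segments"]},"squeeze":{"type":"number"},"only":{"type":"string"},"quiet":{"type":"boolean"},"lines":{"type":"string"}},"required":["increments"],"additionalProperties":false}. increments is an object whose key "segments" holds a list of rows, 1 to 20 of them, each of 7 numbers: a rotation vector rx, ry, rz in degrees, then dx, dy, dz in m, then the opening from 0.0 (shut) to 1.0 (fully open); each row is the pose to reach, as a shift and turn from the pose commanded when the call began, along the tool's axes at that moment; what a row does not reach only later rows make up. A row lasts 1/12 s, in which the tool goes at most 0.0417 m and 7.16 degrees, less where a joint would pass 70% of its speed; a pose out of reach is approached as far as the arm can. The fingers move at their own pace and stop on an object; squeeze is the grip in N (left out, the last holds). Time passes only in rows, so rows that do not move let the fingers close. The tool returns the time, the measured TCP pose, the force, the opening and the grip force at its end. only (a regular expression) keeps the lines of the reply that match it, lines (a string "A,B") keeps lines A to B, and quiet returns only ok. Input that does not fit is refused with a message, and nothing moves.
- robot.read_state(): the state, without advancing time (a new reading comes with each control period).
- robot.camera(name): name is "scene" or "top"; returns a dict with "img" (480x640x3 uint8, red, green, blue), "fx", "fy", "cx", "cy" (pixels), "D" ([k1, k2, p1, p2, k3] as OpenCV has them; the pictures are not rectified), "view" (4x4, takes a point from world to camera coordinates). Camera axes: x right, y down, z forward; pixel columns grow to the right and rows downward; lengths in m; the calibration is good to about 2 mm. A picture is of the moment at which its call begins. There is no depth.
- robot.finish_job(): hands the job in; it is judged then, once.
Trained networks look in the newest picture that a camera, given by its name, has taken for a name from the list of things; names that differ only in an ending like _2 or _b are one class to them, and where a whole thing is asked for, a point or a joint stands for the part that bears it (a point fixed in the world has none). Each returns a list of dicts, best first, with "confidence" (0 to 1); they miss things now and then, are a little off and sometimes report something else, mostly with a low value. They report only what shows in the picture. A call takes as long as a camera call. They do not tell look-alikes from the thing itself.
- robot.recognise(camera, target): "bbox" ([left, top, width, height] in pixels, round what is visible of it).
- robot.mark_of(camera, target): "pixel" ([column, row] in pixels: a listed point, or the origin of a listed thing).
The state is a dict: "t": time; "joints": joint angles; "dq": joint speeds; "effort": joint torques, N m; "position": TCP position; "tcp_rot": TCP orientation; "contact_force": force on the tool from outside, world axes, zero at the start; "ft_torque": the same for the moment, N m; "width": opening from 0.0 (shut) to 1.0 (fully open); "finger_force": force on a finger pad.
Only numpy, scipy, OpenCV 4.12 (cv2) and the standard library are available. Lean on these libraries where they do the work, as an engineer would, in place of code of your own. Each camera call takes 0.05 s, during which the arm holds its last target. There are 200 camera calls.

## Working session

There is one attempt and no reset: what is moved stays moved. The work goes in short steps, Python scripts to look and compute and a tool call to move; the robot and the scene stay as the last step left them, time stands still between calls to the robot, and variables do not carry over. Pictures are saved under pics/ and viewed, at most 10 in all, crops included, and the job is handed in when it is done.

```bash
mkdir -p pics; cat > h.py <<'E'
import numpy as np,cv2
from workcell import robot
def pix2ray(c,px):
    K=np.array([[c['fx'],0,c['cx']],[0,c['fy'],c['cy']],[0,0,1.]])
    u=cv2.undistortPoints(np.array([[px]],float),K,np.array(c['D'],float))[0,0]
    V=np.array(c['view']);R=V[:3,:3];t=V[:3,3]
    return -R.T@t, R.T@np.array([u[0],u[1],1.])
def atz(c,px,z):
    o,d=pix2ray(c,px); return o+d*(z-o[2])/d[2]
def proj(c,p):
    K=np.array([[c['fx'],0,c['cx']],[0,c['fy'],c['cy']],[0,0,1.]]);V=np.array(c['view'])
    return cv2.projectPoints(np.array(p,float).reshape(-1,1,3),cv2.Rodrigues(V[:3,:3])[0],V[:3,3],K,np.array(c['D'],float))[0][:,0]
def save(c,n,crop=None,s=1):
    im=c['img'][:,:,::-1]
    if crop: x,y,w,h=crop; im=im[y:y+h,x:x+w]
    cv2.imwrite('pics/'+n,cv2.resize(im,None,fx=s,fy=s,interpolation=cv2.INTER_CUBIC))
E
python3 - <<'E'
from h import *
np.set_printoptions(precision=4,suppress=True)
for n in ['scene','top']:
    c=robot.camera(n); save(c,n+'0.png'); print(n,c['fx'],pix2ray(c,[320,240]))
    for t,z in [('hole',.05),('sleeve',0.),('pin',.095)]:
        for r in robot.mark_of(n,t): print(t,r,atz(c,r['pixel'],z))
        for r in robot.recognise(n,t): print(t,r)
s=robot.read_state();print(s)
E
```

```text
scene 436.15644976850444 (array([ 1.0327, -0.3257,  0.6612]), array([-0.6028,  0.3121, -0.7346]))
hole {'pixel': [358.4, 233.2], 'confidence': 0.93} [0.5496 0.0081 0.05  ]
hole {'bbox': [308.9, 200.2, 131.7, 121.7], 'confidence': 0.55}
sleeve {'pixel': [158.7, 319.8], 'confidence': 0.94} [ 0.5289 -0.3879  0.    ]
sleeve {'pixel': [141.0, 372.0], 'confidence': 0.94} [ 0.6149 -0.4378  0.    ]
sleeve {'pixel': [150.1, 277.7], 'confidence': 0.78} [ 0.4266 -0.3806 -0.    ]
sleeve {'bbox': [115.0, 347.5, 38.5, 42.7], 'confidence': 0.94}
sleeve {'bbox': [173.0, 327.3, 36.0, 44.6], 'confidence': 0.93}
sleeve {'bbox': [141.0, 293.8, 34.1, 32.1], 'confidence': 0.88}
pin {'pixel': [483.4, 174.8], 'confidence': 0.84} [0.5617 0.3006 0.095 ]
pin {'bbox': [473.7, 153.6, 20.0, 46.3], 'confidence': 0.81}
top 556.2284885177028 (array([ 0.3331, -0.0476,  1.2647]), array([ 0.189 ,  0.0077, -0.9821]))
hole {'pixel': [296.7, 254.7], 'confidence': 0.82} [0.5346 0.014  0.05  ]
hole {'bbox': [256.1, 158.4, 84.7, 124.4], 'confidence': 0.84}
sleeve {'pixel': [469.6, 303.7], 'confidence': 0.84} [ 0.4222 -0.3781
[... 304 characters left out ...]
 290.8, 28.1, 24.4], 'confidence': 0.57}
pin {'bbox': [150.7, 235.6, 22.7, 20.6], 'confidence': 0.77}
{'t': 0.7, 'joints': array([-77.3598,  30.7323,  -0.2524,  88.1142,   0.1503,  61.1494,
        -4.0797]), 'dq': array([-0.0211,  0.0064, -0.0447,  0.1059,  0.0312, -0.037 , -0.0173]), 'effort': array([ -0.0009, -58.3193,   1.0472, -25.94  ,   0.0123,   0.0019,
        -0.    ]), 'position': array([0.1839, 0.6235, 0.2563]), 'tcp_rot': array([[-0.9592,  0.2829,  0.0001],
       [ 0.2829,  0.9592,  0.0001],
       [-0.    ,  0.0001, -1.    ]]), 'contact_force': array([-0.7576, -0.3748,  0.2735]), 'ft_torque': array([-0.0035,  0.0287,  0.0313]), 'finger_force': 0.0, 'width': 1.0030363081235745}
```

View pics/scene0.png

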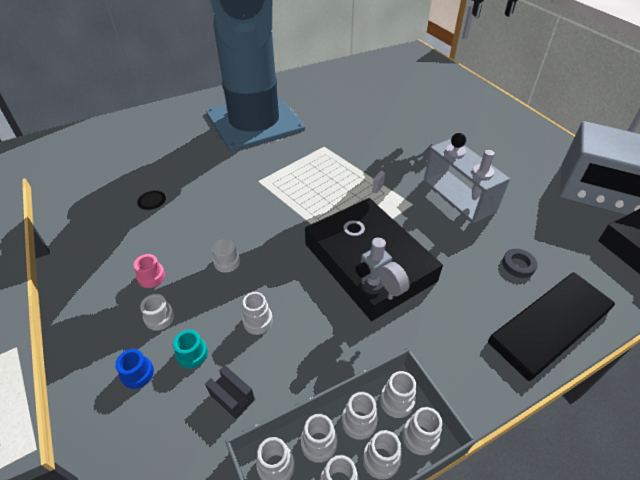

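View pics/top0.png

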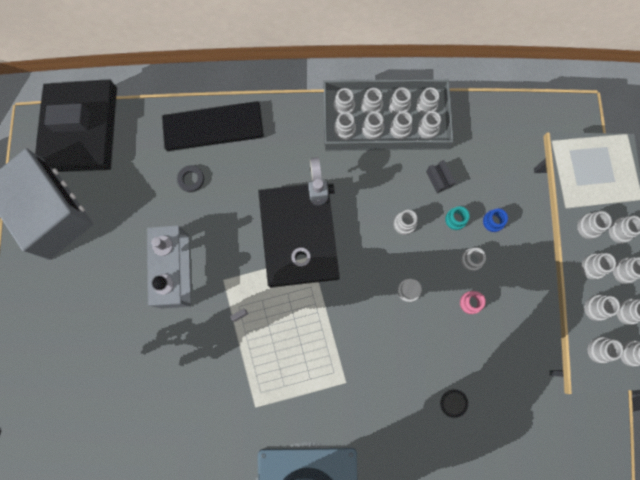

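```bash
python3 - <<'E'
import cv2
a=cv2.imread('pics/scene0.png')[235:415,90:240];b=cv2.imread('pics/top0.png')[190:330,425:525]
a=cv2.resize(a,None,fx=3.2,fy=3.2,interpolation=2);b=cv2.resize(b,(400,576),interpolation=2)
a=cv2.resize(a,(400,576)) 
cv2.imwrite('pics/sl.png',cv2.hconcat([a,b]))
E
```

```text
(no output)
```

View pics/sl.png

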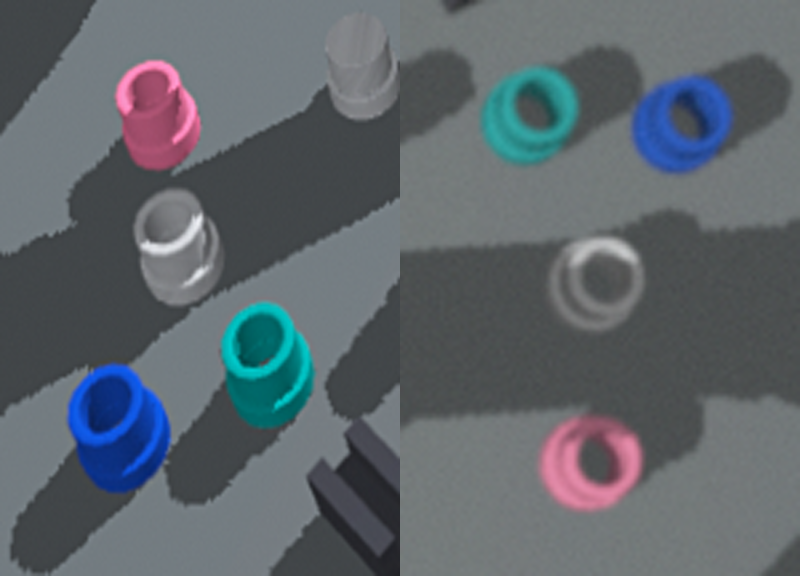

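The sleeve wanted is the grey two-diameter one at scene (157,312) / top (474,259). The taller one is at scene (256,312) and the solid blank at (225,255). The hole is at scene (354,229) / top (301,257), and the long pin (bare stem) at scene (484,165) / top (162,243). I'll refine these by fitting projected circles to the image edges.

```bash
cat >> h.py <<'E'
def circ(r,z,n=90):
    a=np.linspace(0,2*np.pi,n,endpoint=False); return np.c_[r*np.cos(a),r*np.sin(a),0*a+z]
MOD={'hole':[(.021,.05),(.014,.05)],'sleeve':[(.022,.045),(.015,.045),(.026,.018),(.026,.0)],'pin':[(.022,.101),(.01,.146),(.022,.095)]}
def fit(c,mod,xy0,rng=.016,dz=0):
    g=cv2.cvtColor(c['img'],cv2.COLOR_RGB2GRAY).astype(np.float32)
    g=cv2.GaussianBlur(g,(0,0),.8); gx,gy=cv2.Sobel(g,5,1,0),cv2.Sobel(g,5,0,1)
    def sc(xy):
        s=0
        for r,z in mod:
            P=circ(r,z+dz)+[xy[0],xy[1],0]; Q=circ(r+.001,z+dz)+[xy[0],xy[1],0]
            p,q=proj(c,P),proj(c,Q); n=q-p; n/=np.linalg.norm(n,axis=1)[:,None]
            m=p.astype(np.float32)[None]
            v=cv2.remap(gx,m,None,1)[0]*n[:,0]+cv2.remap(gy,m,None,1)[0]*n[:,1]
            s+=np.mean(np.minimum(abs(v),120))
        return s
    best=np.array(xy0,float)
    for st,k in [(.002,int(rng/.002)),(.0005,5),(.0002,3)]:
        G=[best+[i*st,j*st] for i in range(-k,k+1) for j in range(-k,k+1)]
        best=G[int(np.argmax([sc(x) for x in G]))]
    return best,sc(best)
def over(c,mod,xy,crop,s,dz=0):
    x,y,w,h=crop; im=cv2.resize(c['img'][y:y+h,x:x+w,::-1],None,fx=s,fy=s,interpolation=2)
    for r,z in mod:
        p=(proj(c,circ(r,z+dz)+[xy[0],xy[1],0])-[x,y]+.5)*s
        cv2.polylines(im,[p.round().astype(int).reshape(-1,1,2)],True,(0,255,255),1)
    return im
E
python3 - <<'E'
from h import *
rows=[]
for n in ['scene','top']:
    c=robot.camera(n);ims=[]
    px={'scene':{'hole':(354,229),'sleeve':(155,302),'pin':(488,154)},'top':{'hole':(301,257),'sleeve':(476,258),'pin':(159,242)}}[n]
    for t,z in [('hole',.05),('sleeve',.045),('pin',.146)]:
        x0=atz(c,px[t],z)[:2]; b,s=fit(c,MOD[t],x0); print(n,t,x0,b,s)
        u=proj(c,[b[0],b[1],z])[0]; ims.append(over(c,MOD[t],b,(int(u[0])-22,int(u[1])-22,44,50),6))
    rows.append(cv2.hconcat(ims))
cv2.imwrite('pics/fit.png',cv2.vconcat(rows))
E
```

```text
scene hole [0.53592464 0.00633241] [0.53092464 0.00713241] 240.0
scene sleeve [ 0.52466829 -0.38097675] [ 0.52716829 -0.38597675] 351.2202676755237
scene pin [0.55791462 0.2985605 ] [0.55471462 0.3037605 ] 267.5330017733629
top hole [0.52925774 0.004561  ] [0.52775774 0.005361  ] 220.81615178184788
top sleeve [ 0.52092671 -0.38682134] [ 0.52442671 -0.38802134] 360.73561802099994
top pin [0.55019035 0.29555949] [0.54359035 0.28965949] 188.20532582059323
```

View pics/fit.png

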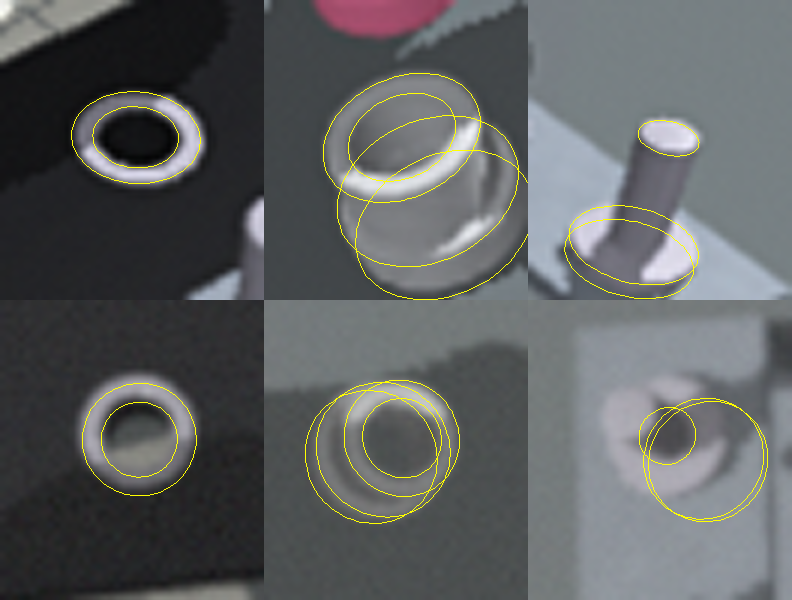

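```bash
cat >> h.py <<'E'
def rel(*targets,yaw=None):
    """targets world TCP; yaw: desired world angle (deg) of tool y, else keep"""
    s=robot.read_state();R=np.array(s['tcp_rot']);p=np.array(s['position'])
    if yaw is not None:
        a=np.radians(yaw);y=np.array([np.cos(a),np.sin(a),0]);z=np.array([0,0,-1.])
        Rt=np.c_[np.cross(y,z),y,z]; print('rv',np.degrees(cv2.Rodrigues(R.T@Rt)[0][:,0]).round(2))
    print('J',np.round(s['joints'],1),'p',p.round(4),'w',round(s['width'],3))
    for t in targets: print((R.T@(np.array(t)-p)).round(4))
E
python3 - <<'E'
from h import *
for n,b in [('top',(0.552,.301))]:
    c=robot.camera(n); print(fit(c,MOD['pin'],b,.006))
    print(fit(c,MOD['pin'][:1],b,.006), fit(c,MOD['hole'],(.53,.006),.006,0))
rel((.5,.15,.256),(.526,-.387,.2),yaw=90)
E
```

```text
(array([0.5523, 0.3052]), np.float64(178.4373865387865))
(array([0.5522, 0.3045]), np.float64(61.89194972308371)) (array([0.5278, 0.0053]), np.float64(220.53417470386995))
rv [ 1.000e-02  0.000e+00 -1.643e+01]
J [-77.4  30.7  -0.3  88.1   0.1  61.2  -4.1] p [0.1839 0.6235 0.2563] w 1.003
[-4.371e-01 -3.647e-01  3.000e-04]
[-0.6139 -0.8725  0.0563]
```

>>> move_tool:
  increments: {"segments":[[0, 0, -16.4, -0.437, -0.365, 0, 1], [0, 0, -16.4, -0.437, -0.365, 0, 1], [0, 0, -16.4, -0.437, -0.365, 0, 1], [0, 0, -16.4, -0.437, -0.365, 0, 1], [0, 0, -16.4, -0.437, -0.365, 0, 1], [0, 0, -16.4, -0.437, -0.365, 0, 1], [0, 0, -16.4, -0.437, -0.365, 0, 1], [0, 0, -16.4, -0.437, -0.365, 0, 1], [0, 0, -16.4, -0.437, -0.365, 0, 1], [0, 0, -16.4, -0.437, -0.365, 0, 1], [0, 0, -16.4, -0.437, -0.365, 0, 1], [0, 0, -16.4, -0.437, -0.365, 0, 1], [0, 0, -16.4, -0.437, -0.365, 0, 1], [0, 0, -16.4, -0.437, -0.365, 0, 1], [0, 0, -16.4, -0.437, -0.365, 0, 1]]}
  squeeze: 40

```text
t: 2.1
position: [0.5032, 0.1429, 0.2568]
tcp_rot: [[-1.0, 0.01, 0.003], [0.01, 1.0, -0.003], [-0.003, -0.003, -1.0]]
contact_force: [-0.6, -0.5, 0.4]
width: 1.001
finger_force: 0.0
```

```bash
python3 -c "
from h import *
rel((.526,-.387,.15),yaw=90)"
```

```text
rv [-0.16  0.16 -0.59]
J [-27.5  18.3   8.1 107.8  -2.9  54.1  71.3] p [0.5032 0.1429 0.2568] w 1.001
[-0.0279 -0.5293  0.1083]
```

>>> move_tool:
  increments: {"segments":[[0, 0, 0, -0.026, -0.537, 0.05, 1], [0, 0, 0, -0.026, -0.537, 0.05, 1], [0, 0, 0, -0.026, -0.537, 0.05, 1], [0, 0, 0, -0.026, -0.537, 0.05, 1], [0, 0, 0, -0.026, -0.537, 0.05, 1], [0, 0, 0, -0.026, -0.537, 0.05, 1], [0, 0, 0, -0.026, -0.537, 0.05, 1], [0, 0, 0, -0.026, -0.537, 0.05, 1], [0, 0, 0, -0.026, -0.537, 0.05, 1], [0, 0, 0, -0.026, -0.537, 0.05, 1], [0, 0, 0, -0.026, -0.537, 0.05, 1], [0, 0, 0, -0.026, -0.537, 0.05, 1], [0, 0, 0, -0.026, -0.537, 0.05, 1], [0, 0, 0, -0.026, -0.537, 0.09, 1], [0, 0, 0, -0.026, -0.537, 0.1, 1], [0, 0, 0, -0.026, -0.537, 0.1, 1], [0, 0, 0, -0.026, -0.537, 0.1, 1], [0, 0, 0, -0.026, -0.537, 0.1, 1]]}

```text
t: 3.6
position: [0.527, -0.3862, 0.158]
tcp_rot: [[-1.0, -0.002, 0.002], [-0.002, 1.0, -0.0], [-0.002, -0.0, -1.0]]
contact_force: [0.4, 0.5, -0.1]
width: 1.003
finger_force: 0.0
```

```bash
python3 -c "
from h import *
rel((.526,-.387,.048),yaw=90)"
```

```text
rv [-0.02  0.12  0.09]
J [ 21.9  38.   15.3  92.6 -12.2  50.9 131.9] p [ 0.527  -0.3862  0.158 ] w 1.003
[ 0.0013 -0.0007  0.11  ]
```

>>> move_tool:
  increments: {"segments":[[0, 0, 0, 0.001, -0.001, 0.04, 1], [0, 0, 0, 0.001, -0.001, 0.08, 1], [0, 0, 0, 0.001, -0.001, 0.1, 1], [0, 0, 0, 0.001, -0.001, 0.109, 1], [0, 0, 0, 0.001, -0.001, 0.109, 1], [0, 0, 0, 0.001, -0.001, 0.109, 0.8], [0, 0, 0, 0.001, -0.001, 0.109, 0.6], [0, 0, 0, 0.001, -0.001, 0.109, 0.4], [0, 0, 0, 0.001, -0.001, 0.109, 0.3], [0, 0, 0, 0.001, -0.001, 0.109, 0.3], [0, 0, 0, 0.001, -0.001, 0.109, 0.3], [0, 0, 0, 0.001, -0.001, 0.109, 0.3]]}
  squeeze: 40

```text
t: 4.6
position: [0.5257, -0.3889, 0.0497]
tcp_rot: [[-1.0, 0.0, 0.003], [0.0, 1.0, -0.001], [-0.003, -0.001, -1.0]]
contact_force: [-2.0, 1.5, 8.5]
width: 0.505
finger_force: 39.7
```

```bash
python3 - <<'E'
from h import *
rel()
r=[]
for n in ['scene','top']:
    c=robot.camera(n); u=proj(c,[.526,-.387,.03])[0]; x,y=int(u[0])-50,int(u[1])-50
    r.append(cv2.resize(c['img'][y:y+100,x:x+100,::-1],(400,400),interpolation=2))
cv2.imwrite('pics/g.png',cv2.hconcat(r))
E
```

```text
J [ 23.8  46.6  12.9  94.3 -14.5  40.6 133.8] p [ 0.5257 -0.3889  0.0497] w 0.505
```

View pics/g.png

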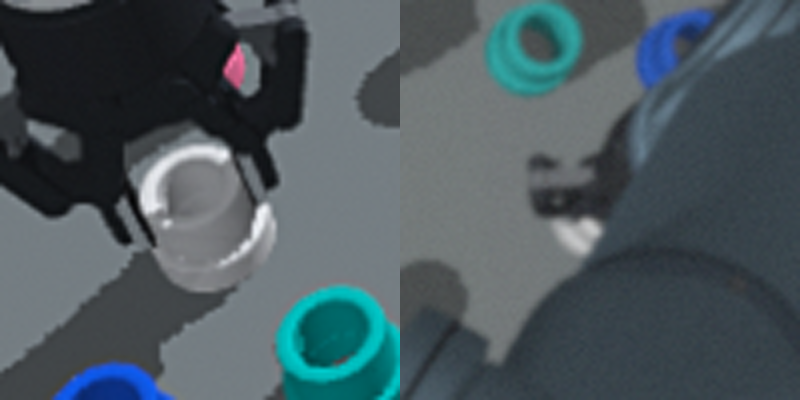

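Grip is good (43 mm measured), and the picture shows the grey sleeve upright between the pads at left-pane (205,200). Now I'll lift and carry it.

>>> move_tool:
  increments: {"segments":[[0, 0, 0, 0, 0, -0.03, 0.3], [0, 0, 0, 0, 0, -0.07, 0.3], [0, 0, 0, 0, 0.01, -0.11, 0.3], [0, 0, 0, -0.0035, 0.05, -0.11, 0.3], [0, 0, 0, -0.0035, 0.085, -0.11, 0.3], [0, 0, 0, -0.0035, 0.12, -0.11, 0.3], [0, 0, 0, -0.0035, 0.155, -0.11, 0.3], [0, 0, 0, -0.0035, 0.19, -0.11, 0.3], [0, 0, 0, -0.0035, 0.225, -0.11, 0.3], [0, 0, 0, -0.0035, 0.26, -0.11, 0.3], [0, 0, 0, -0.0035, 0.295, -0.11, 0.3], [0, 0, 0, -0.0035, 0.33, -0.11, 0.3], [0, 0, 0, -0.0035, 0.365, -0.11, 0.3], [0, 0, 0, -0.0035, 0.395, -0.11, 0.3], [0, 0, 0, -0.0035, 0.395, -0.11, 0.3], [0, 0, 0, -0.0035, 0.395, -0.11, 0.3], [0, 0, 0, -0.0035, 0.395, -0.11, 0.3], [0, 0, 0, -0.0035, 0.395, -0.11, 0.3]]}

```text
t: 6.2
position: [0.5283, 0.0052, 0.1577]
tcp_rot: [[-1.0, 0.003, 0.001], [0.003, 1.0, -0.001], [-0.001, -0.001, -1.0]]
contact_force: [0.0, -0.6, -1.7]
width: 0.499
finger_force: 41.6
```

```bash
python3 - <<'E'
from h import *
rel()
s=robot.read_state();p=s['position'];r=[]
for n in ['scene','top']:
    c=robot.camera(n)
    zb=p[2]-.0495
    for z in (zb-.002,zb,zb+.002): print(n,fit(c,MOD['sleeve'],p[:2],.008,z), 'zb',z)
    b=fit(c,MOD['sleeve'],p[:2],.008,zb)[0]
    u=proj(c,[*p[:2],zb+.02])[0]; r.append(over(c,MOD['sleeve'],b,(int(u[0])-50,int(u[1])-50,100,100),4,zb))
cv2.imwrite('pics/h.png',cv2.hconcat(r))
E
```

```text
J [-16.7  27.3  14.4 111.8  -9.7  42.1  93.2] p [0.5283 0.0052 0.1577] w 0.499
scene (array([0.52879976, 0.00615117]), np.float64(304.3765696729207)) zb 0.10617128029270122
scene (array([0.53059976, 0.00485117]), np.float64(302.619196076923)) zb 0.10817128029270122
scene (array([0.53229976, 0.00365117]), np.float64(300.76385361882063)) zb 0.11017128029270122
top (array([ 0.53339976, -0.00594883]), np.float64(25.325718575025228)) zb 0.10617128029270122
top (array([ 0.53339976, -0.00594883]), np.float64(25.33683183487728)) zb 0.10817128029270122
top (array([ 0.53279976, -0.00594883]), np.float64(25.267948771115798)) zb 0.11017128029270122
```

View pics/h.png

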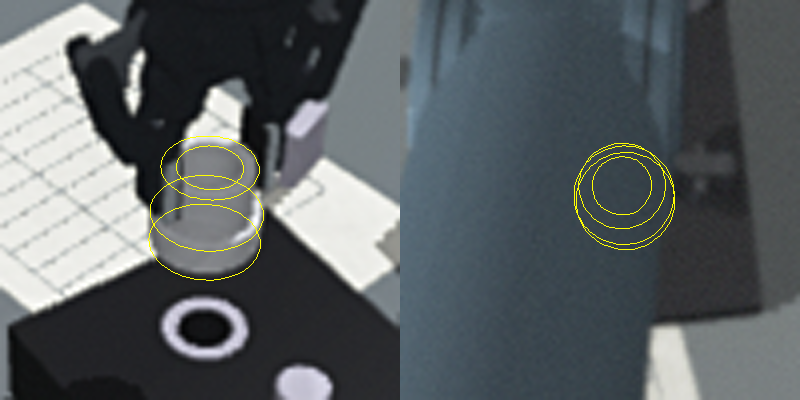

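>>> move_tool:
  increments: {"segments":[[0, 0, 0, -0.0005, 0.002, 0.02, 0.3], [0, 0, 0, -0.0005, 0.002, 0.04, 0.3], [0, 0, 0, -0.0005, 0.002, 0.052, 0.3], [0, 0, 0, -0.0005, 0.002, 0.052, 0.3], [0, 0, 0, -0.0005, 0.002, 0.052, 0.3], [0, 0, 0, -0.0005, 0.002, 0.052, 0.3]]}

```text
t: 6.8
position: [0.5293, 0.0083, 0.106]
tcp_rot: [[-1.0, 0.001, 0.001], [0.001, 1.0, -0.0], [-0.001, -0.0, -1.0]]
contact_force: [0.6, 0.3, -2.0]
width: 0.501
finger_force: 41.6
```

```bash
python3 - <<'E'
from h import *
rel()
s=robot.read_state();p=s['position']
c=robot.camera('scene');zb=p[2]-.0495
print(s['contact_force'],zb)
for z in (zb-.001,zb,zb+.001):print(fit(c,MOD['sleeve'],p[:2],.008,z))
E
```

```text
J [-15.6  32.3  12.7 112.9 -11.5  35.9  94.4] p [0.5293 0.0083 0.106 ] w 0.501
[ 0.55230795  0.26656612 -2.00305926] 0.056526161261087116
(array([0.5311206 , 0.00849834]), np.float64(314.2914775357808))
(array([0.5320206 , 0.00799834]), np.float64(313.89697205762553))
(array([0.5328206 , 0.00729834]), np.float64(313.3781520873292))
```

>>> move_tool:
  increments: {"segments":[[0, 0, 0, 0.001, -0.001, 0.004, 0.3], [0, 0, 0, 0.001, -0.001, 0.0065, 0.3], [0, 0, 0, 0.001, -0.001, 0.007, 0.3], [0, 0, 0, 0.001, -0.001, 0.007, 0.3], [0, 0, 0, 0.001, -0.001, 0.007, 0.3]]}

```text
t: 7.27
position: [0.5282, 0.0075, 0.0996]
tcp_rot: [[-1.0, 0.001, 0.001], [0.001, 1.0, 0.0], [-0.001, 0.0, -1.0]]
contact_force: [-3.4, 0.4, 11.4]
width: 0.501
finger_force: 42.8
```

```bash
python3 - <<'E'
from h import *
rel()
s=robot.read_state();p=s['position']
c=robot.camera('scene')
print(fit(c,MOD['sleeve'],p[:2],.008,.05))
E
```

```text
J [-15.4  32.8  12.4 113.2 -11.7  35.1  94.7] p [0.5282 0.0075 0.0996] w 0.501
(array([0.53015192, 0.00753088]), np.float64(304.64212817353007))
```

>>> move_tool:
  increments: {"segments":[[0, 0, 0, 0, 0, 0, 0.6], [0, 0, 0, 0, 0, 0, 0.8], [0, 0, 0, 0, 0, 0, 1], [0, 0, 0, 0, 0, 0, 1], [0, 0, 0, 0, 0, 0, 1], [0, 0, 0, 0, 0, -0.02, 1], [0, 0, 0, 0, 0, -0.06, 1], [0, 0, 0, 0, 0, -0.1, 1], [0, 0, 0, 0, 0.01, -0.13, 1], [0, 0, 0, -0.025, 0.05, -0.13, 1], [0, 0, 0, -0.025, 0.09, -0.13, 1], [0, 0, 0, -0.025, 0.13, -0.13, 1], [0, 0, 0, -0.025, 0.17, -0.13, 1], [0, 0, 0, -0.025, 0.21, -0.13, 1], [0, 0, 0, -0.025, 0.25, -0.13, 1], [0, 0, 0, -0.025, 0.28, -0.13, 1], [0, 0, 0, -0.025, 0.297, -0.13, 1], [0, 0, 0, -0.025, 0.297, -0.13, 1], [0, 0, 0, -0.025, 0.297, -0.13, 1]]}
  squeeze: 60

```text
t: 8.9
position: [0.5528, 0.3043, 0.2279]
tcp_rot: [[-1.0, -0.0, -0.0], [-0.0, 1.0, -0.001], [0.0, -0.001, -1.0]]
contact_force: [0.3, -1.3, -0.5]
width: 0.998
finger_force: 0.0
```

```bash
python3 - <<'E'
from h import *
rel((.5535,.3045,.133),yaw=90)
r=[]
for n in ['scene','top']:
    c=robot.camera(n)
    b=fit(c,MOD['sleeve'],(.529,.0072),.008,.05); print(n,b)
    print('pin',fit(c,MOD['pin'],(.5535,.3045),.005)); 
    u=proj(c,[.54,.1,.07])[0]; r.append(over(c,MOD['sleeve'],b[0],(int(u[0])-80,int(u[1])-80,160,160),2.5,.05))
cv2.imwrite('pics/i.png',cv2.hconcat(r))
E
```

```text
rv [-0.07 -0.02  0.01]
J [-41.6  30.9  12.3  93.2  -7.4  56.7  63.1] p [0.5528 0.3043 0.2279] w 0.998
[-0.0007  0.0003  0.0949]
scene (array([0.5298, 0.0077]), np.float64(400.57463007720787))
pin (array([0.5547, 0.3038]), np.float64(266.8057564515495))
top (array([0.5268, 0.0081]), np.float64(469.1512761278733))
pin (array([0.5535, 0.305 ]), np.float64(243.0812324401254))
```

View pics/i.png

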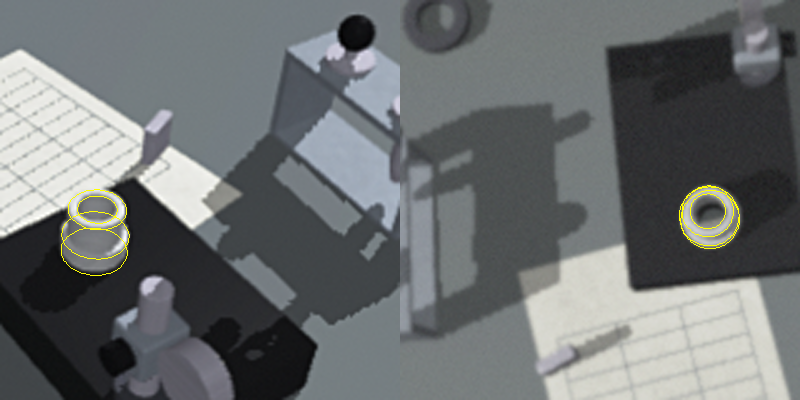

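Sleeve stands upright over the hole at left-pane (96,235) / right-pane (709,215), about 2 mm off centre at most, which leaves the pin room. Now the pin.

>>> move_tool:
  increments: {"segments":[[0, 0, 0, -0.001, 0, 0.04, 1], [0, 0, 0, -0.001, 0, 0.07, 0.8], [0, 0, 0, -0.001, 0, 0.087, 0.7], [0, 0, 0, -0.001, 0, 0.093, 0.6], [0, 0, 0, -0.001, 0, 0.093, 0.6], [0, 0, 0, -0.001, 0, 0.093, 0.4], [0, 0, 0, -0.001, 0, 0.093, 0.2], [0, 0, 0, -0.001, 0, 0.093, 0], [0, 0, 0, -0.001, 0, 0.093, 0], [0, 0, 0, -0.001, 0, 0.093, 0], [0, 0, 0, -0.001, 0, 0.093, 0], [0, 0, 0, -0.001, 0, 0.093, 0]]}
  squeeze: 70

```text
t: 10.0
position: [0.5552, 0.305, 0.1373]
tcp_rot: [[-1.0, 0.001, 0.003], [0.001, 1.0, 0.001], [-0.003, 0.001, -1.0]]
contact_force: [-1.3, -1.0, 8.1]
width: 0.216
finger_force: 68.2
```

>>> move_tool:
  increments: {"segments":[[0, 0, 0, 0, 0, -0.02, 0], [0, 0, 0, 0, 0, -0.05, 0], [0, 0, 0, 0, 0, -0.08, 0], [0, 0, 0, 0, 0, -0.105, 0], [0, 0, 0, 0, 0, -0.11, 0], [0, 0, 0, 0, -0.02, -0.11, 0], [0, 0, 0, 0.01, -0.05, -0.11, 0], [0, 0, 0, 0.02, -0.085, -0.11, 0], [0, 0, 0, 0.026, -0.12, -0.11, 0], [0, 0, 0, 0.026, -0.155, -0.11, 0], [0, 0, 0, 0.026, -0.19, -0.11, 0], [0, 0, 0, 0.026, -0.225, -0.11, 0], [0, 0, 0, 0.026, -0.26, -0.11, 0], [0, 0, 0, 0.026, -0.285, -0.11, 0], [0, 0, 0, 0.026, -0.298, -0.11, 0], [0, 0, 0, 0.026, -0.298, -0.11, 0], [0, 0, 0, 0.026, -0.298, -0.11, 0], [0, 0, 0, 0.026, -0.298, -0.11, 0]]}

```text
t: 11.5
position: [0.5274, 0.0081, 0.2448]
tcp_rot: [[-1.0, -0.001, -0.001], [-0.001, 1.0, 0.001], [0.001, 0.001, -1.0]]
contact_force: [-0.5, 0.1, -2.5]
width: 0.215
finger_force: 69.0
```

```bash
python3 - <<'E'
from h import *
rel((.529,.007,.2))
s=robot.read_state();p=s['position'];c=robot.camera('scene');print(s['contact_force'])
zf=p[2]-.042; M=[(.022,0),(.022,.006),(.011,-.055)]
b=fit(c,M,p[:2],.008,zf);print(b,zf, fit(c,MOD['sleeve'],(.529,.0072),.006,.05))
u=proj(c,[.529,.007,.13])[0]
cv2.imwrite('pics/j.png',over(c,M+[(.004,-.075)],b[0],(int(u[0])-75,int(u[1])-75,150,150),4,zf))
E
```

```text
J [-19.6  20.   17.2 108.2  -7.3  52.9  91.1] p [0.5274 0.0081 0.2448] w 0.215
[-0.0017 -0.0011  0.0448]
[-0.5202857   0.08524484 -2.54126917]
(array([0.52836956, 0.00600465]), np.float64(232.4784646889159)) 0.20279571519328488 (array([0.53  , 0.0075]), np.float64(400.31565550564153))
```

View pics/j.png

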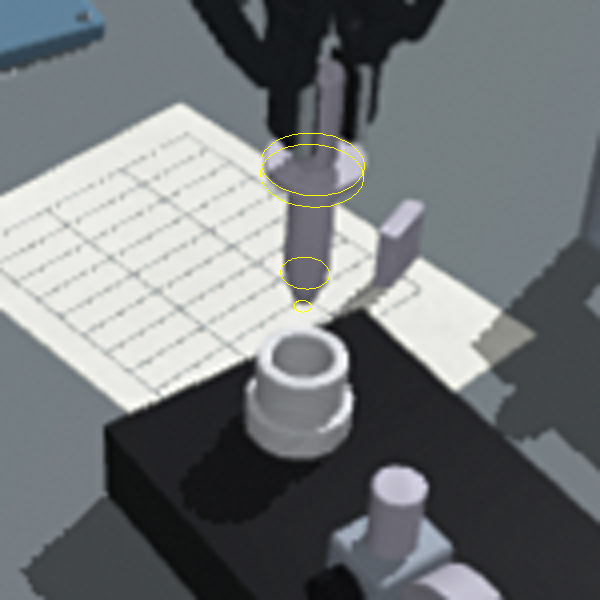

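Pin hangs straight above the sleeve: nose at (302,306) and bore centre at (304,352) in the crop. I'll shift about 2 mm in x and descend in stages.

>>> move_tool:
  increments: {"segments":[[0, 0, 0, -0.002, -0.0005, 0, 0], [0, 0, 0, -0.002, -0.0005, 0.015, 0], [0, 0, 0, -0.002, -0.0005, 0.03, 0], [0, 0, 0, -0.002, -0.0005, 0.04, 0], [0, 0, 0, -0.002, -0.0005, 0.05, 0], [0, 0, 0, -0.002, -0.0005, 0.06, 0], [0, 0, 0, -0.002, -0.0005, 0.068, 0], [0, 0, 0, -0.002, -0.0005, 0.074, 0], [0, 0, 0, -0.002, -0.0005, 0.074, 0]]}

```text
t: 12.3
position: [0.529, 0.0063, 0.1701]
tcp_rot: [[-1.0, 0.0, -0.002], [0.0, 1.0, -0.0], [0.002, -0.0, -1.0]]
contact_force: [0.1, -0.6, -3.2]
width: 0.213
finger_force: 69.0
```

>>> move_tool:
  increments: {"segments":[[0, 0, 0, 0, 0, 0.004, 0], [0, 0, 0, 0, 0, 0.008, 0], [0, 0, 0, 0, 0, 0.012, 0], [0, 0, 0, 0, 0, 0.016, 0], [0, 0, 0, 0, 0, 0.016, 0]]}

```text
t: 12.72
position: [0.5293, 0.0062, 0.1546]
tcp_rot: [[-1.0, 0.0, -0.001], [0.0, 1.0, -0.0], [0.001, -0.0, -1.0]]
contact_force: [0.2, -0.3, -3.9]
width: 0.212
finger_force: 69.0
```

>>> move_tool:
  increments: {"segments":[[0, 0, 0, 0, 0, 0.004, 0], [0, 0, 0, 0, 0, 0.008, 0], [0, 0, 0, 0, 0, 0.012, 0], [0, 0, 0, 0, 0, 0.015, 0], [0, 0, 0, 0, 0, 0.0165, 0], [0, 0, 0, 0, 0, 0.0165, 0]]}

```text
t: 13.22
position: [0.5301, 0.0063, 0.1386]
tcp_rot: [[-1.0, 0.001, 0.001], [0.001, 1.0, 0.0], [-0.001, 0.0, -1.0]]
contact_force: [1.9, 1.2, -4.8]
width: 0.215
finger_force: 69.0
```

>>> move_tool:
  increments: {"segments":[[0, 0, 0, 0, 0, 0.001, 0], [0, 0, 0, 0, 0, 0.002, 0], [0, 0, 0, 0, 0, 0.0025, 0], [0, 0, 0, 0, 0, 0.0025, 0]]}

```text
t: 13.55
position: [0.5304, 0.0063, 0.1373]
tcp_rot: [[-1.0, 0.001, 0.001], [0.001, 1.0, 0.0], [-0.001, 0.0, -1.0]]
contact_force: [-0.1, 0.7, 6.0]
width: 0.212
finger_force: 70.1
```

Seated: +6 N contact, and the TCP height matches the rack grasp. Release, retreat and look.

>>> move_tool:
  increments: {"segments":[[0, 0, 0, 0, 0, 0, 0.2], [0, 0, 0, 0, 0, 0, 0.4], [0, 0, 0, 0, 0, 0, 0.6], [0, 0, 0, 0, 0, 0, 0.6], [0, 0, 0, 0, 0, -0.02, 0.6], [0, 0, 0, 0, 0, -0.05, 0.6], [0, 0, 0, 0, 0, -0.09, 0.6], [0, 0, 0, 0, 0.03, -0.12, 0.6], [0, 0, 0, 0, 0.07, -0.13, 0.6], [0, 0, 0, 0, 0.11, -0.13, 0.6], [0, 0, 0, 0, 0.15, -0.13, 0.6], [0, 0, 0, 0, 0.19, -0.13, 0.6], [0, 0, 0, 0, 0.22, -0.13, 0.6], [0, 0, 0, 0, 0.22, -0.13, 0.6], [0, 0, 0, 0, 0.22, -0.13, 0.6]]}

```text
t: 14.8
position: [0.5289, 0.2282, 0.2658]
tcp_rot: [[-1.0, -0.004, -0.001], [-0.004, 1.0, -0.0], [0.001, -0.0, -1.0]]
contact_force: [0.4, -1.2, -0.7]
width: 0.601
finger_force: 0.0
```

```bash
python3 - <<'E'
from h import *
r=[]
M=[(.022,.095),(.022,.101),(.01,.146)]
for n in ['scene','top']:
    c=robot.camera(n)
    b=fit(c,M,(.53,.007),.006); print(n,b,fit(c,MOD['sleeve'][2:],(.529,.0072),.006,.05))
    u=proj(c,[.53,.007,.09])[0]
    r.append(cv2.resize(c['img'][int(u[1])-40:int(u[1])+40,int(u[0])-40:int(u[0])+40,::-1],(400,400),interpolation=2))
cv2.imwrite('pics/k.png',cv2.hconcat(r))
E
```

```text
scene (array([0.5308, 0.0059]), np.float64(244.76564587630202)) (array([0.5236, 0.0112]), np.float64(172.18403878229662))
top (array([0.53  , 0.0048]), np.float64(288.8030970382441)) (array([0.5285, 0.0055]), np.float64(238.1100483899712))
```

View pics/k.png

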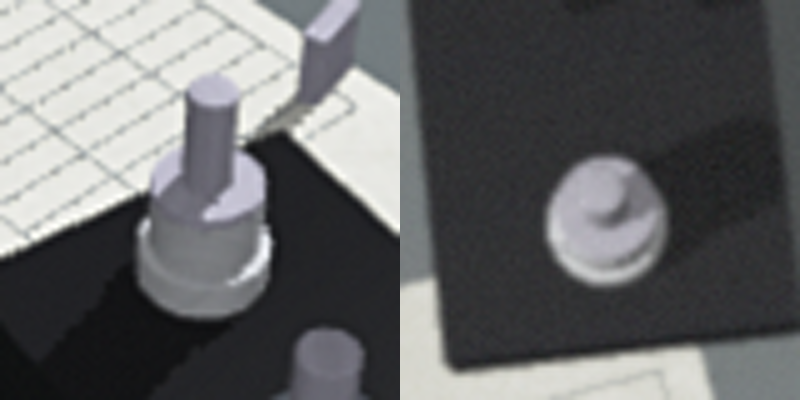

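The picture shows the pin upright, with its flange flush on the sleeve (left pane (207,190), right pane (605,215)) and the gripper clear.

```bash
python3 -c "
from workcell import robot
print(robot.finish_job())"
```

```text
the job is handed in; nothing more can be done
None
```

The job is handed in: the sleeve stands foot down over the bushed hole, and the long pin is through it with its flange seated and released, at about 15 s on the robot's clock; no verdict was returned.

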